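# Nest the cleaning baskets in the drip tray

### The arm

A 7-joint arm with a two-finger parallel gripper is mounted at the origin on the work surface. World frame = base frame: x ahead of the robot, y to its left, z up, the work surface at z = 0. Lengths are in m, angles in rad, forces in N, time in s.
With the tool pointing down it reaches from about 0.425 to 0.875 m from the base axis. Payload 4.7 kg.
Tool frame: the origin (TCP) lies midway between the tips of the shut fingers; the grasp point (between the pads) lies 19 mm behind it (ctrl.grip_depth is the distance from the TCP to the grasp point, in m); z points along the fingers, y is the direction in which the jaws open and shut (so a half turn about z gives the same grasp; the last joint's range is limited). The gripper opens to 87 mm and grips with 3 to 60 N. Pads are 19 mm wide; open, the fingers measure 117 mm over their backs; the gripper's body (75 mm by 190 mm) begins 51 mm behind the grasp point.
Start: joints at [-1.176, 0.321, -0.07, 1.45, 0.023, 1.371, -0.057], TCP at [0.242, 0.603, 0.223] pointing down, gripper open.
Joint ranges: [-2.86, 2.86], [-0.3, 2.09], [-1.38, 1.24], [0.06, 2.45], [-1.56, 4.7], [0.09, 2.05], [-2.69, 2.69]. Speed limits (rad/s): [2.57, 2.57, 3.14, 3.14, 3.14, 3.14, 3.14].

### API

Orientations are given as a rotation vector (axis times angle).
In Python, from bench import ctrl gives the robot as it stands. The module is installed in compiled form; this text tells all that it offers.
- The arm moves only by the shell command python3 -m inch 'ROWS' [FORCE]. ROWS is JSON, a list of rows, each a list of 5 numbers: the opening, from -1 (shut) to 1 (fully open), so that 0 is half open, then the shift along the tool's x, y, z in mm, then the turn about the tool's z in rad. In form: [[fingers, tx, ty, tz, twist], ...]. A call has 1 to 5 rows; each row shifts and turns the pose as measured when the row begins, along the tool's axes as they then stand; what a row does not reach is not made up. A row lasts 1/8 s, in which the tool goes at most 62.5 mm and 10.7 degrees, less where a joint would pass 70% of its speed; a pose out of reach is approached as far as the arm can. A call is refused whole if a number of a shift passes 62.5 or a number of a turn 0.188, either way. A call with a gripper value outside its range is refused whole. The fingers move at their own pace and stop on an object; FORCE is the grip in N (left out, the last holds). Time passes only in rows, so rows that do not move let the fingers close. It gives the time, the measured TCP pose, the force and the opening at its end, in the units of the state.
- ctrl.get_state(): the state, without advancing time (a new reading comes with each control period).
- ctrl.get_image(name): name is "scene" or "top" or "wrist"; returns a dict with "color" (400x640x3 uint8, red, green, blue), "range_z" (400x640 float32, m along the optical axis (not along the pixel's ray), 0 where there is no reading), "K" (3x3 intrinsics, pixels), "R" (3x3) and "t" (3): a world point X has camera coordinates R X + t. Camera axes: x right, y down, z forward; pixel columns grow to the right and rows downward; lengths in m; the calibration is good to about 2 mm. A picture is of the moment at which its call begins.
- ctrl.close_job(): hands the job in, once; it reports no verdict.
The state is a dict: "time": time; "joint_positions": joint angles; "qd": joint speeds; "joint_torque": joint torques, N m; "position": TCP position; "tool_rot": TCP orientation; "ft_force": force on the tool from outside, world axes, zero at the start; "torque": the same for the moment, N m; "grip_width": opening from 0.0 (shut) to 1.0 (fully open).
Only numpy, scipy, OpenCV 4.12 (cv2) and the standard library are available. Lean on these libraries where they do the work, as an engineer would, in place of code of your own. Each camera call takes 0.05 s, during which the arm holds its last target. There are 200 camera calls.

### The job

The three perforated baskets from the ultrasonic cleaner are clean and empty: put them away as one nested set, with the largest standing flat in the shallow metal drip tray, the middle one fully down inside it, and the smallest fully down inside the middle one. Set the baskets down rather than dropping them, and leave the spray bottle, the solder spool and the screwdriver where they are.

Things in the scene. Friction and masses are not known exactly. Their poses are not given: they have to be found in the camera images.
- tray: shallow rectangular drip tray of bare aluminium, fixed to the bench, 150 mm along its x by 170 mm along its y outside, 144 by 164 mm inside, floor 3 mm thick, rim 12 mm above the bench (a rolled edge adds 2 mm). Origin: centre of the underside, on the bench; z up.
- basket_large: the largest of three loose, straight-sided round pots of perforated steel: 108 mm across outside, 102 inside, 72 high to the rim, wall and floor 3 mm. One fixed handle, an 18 mm wide strap with a black grip, rises upright from its wall to 126 mm. Origin: centre of the underside; z up, x towards the handle. 0.18 kg. Any angle in the tray will do.
- basket_large_grip (a point): centre of the grip on the largest basket's handle, 59 mm out from the basket's axis along its x, 108 mm above its underside. The grip is a black rubber block 10 mm thick (radially, along x), 26 mm wide (along y), 36 mm tall, its inner face in line with the outside of the wall; 18 mm of bare strap show between it and the rim. Axes as the basket's.
- basket_middle: the middle of three loose, straight-sided round pots of perforated steel: 88 mm across outside, 82 inside, 64 high to the rim, wall and floor 3 mm. One fixed handle, an 18 mm wide strap with a black grip, rises upright from its wall to 118 mm. Origin: centre of the underside; z up, x towards the handle. 0.13 kg. Nests in the largest at any angle that keeps its grip clear of the other handle.
- basket_middle_grip (a point): centre of the grip on the middle basket's handle, 49 mm out from the basket's axis along its x, 100 mm above its underside. The grip is a black rubber block 10 mm thick (radially, along x), 26 mm wide (along y), 36 mm tall, its inner face in line with the outside of the wall; 18 mm of bare strap show between it and the rim. Axes as the basket's.
- basket_small: the smallest of three loose, straight-sided round pots of perforated steel: 68 mm across outside, 62 inside, 56 high to the rim, wall and floor 3 mm. One fixed handle, an 18 mm wide strap with a black grip, rises upright from its wall to 110 mm. Origin: centre of the underside; z up, x towards the handle. 0.09 kg. Nests in the middle one at any angle that keeps its grip clear of the others.
- basket_small_grip (a point): centre of the grip on the smallest basket's handle, 39 mm out from the basket's axis along its x, 92 mm above its underside. The grip is a black rubber block 10 mm thick (radially, along x), 26 mm wide (along y), 36 mm tall, its inner face in line with the outside of the wall; 18 mm of bare strap show between it and the rim. Axes as the basket's.
- spray: loose teal spray bottle with a black trigger head, 62 mm across and 200 mm high, standing on the bench; leave it alone. Origin: centre of the underside.
- spool: loose spool of solder wire standing on its flange, 54 mm across and 40 mm high; leave it alone. Origin: centre of the underside.
- screwdriver: loose screwdriver with a black handle lying on the bench, 190 mm long along its x, handle to -x, 26 mm thick; leave it alone. Origin: middle of its length, on the bench.
There are look-alikes about, which are no part of the job. Leave any red look-alike of the basket_middle alone.

How it is judged:
At the end, for the whole second after the job is handed in: Largest basket flat on the tray's floor; middle basket on the largest one's floor; smallest on the middle one's floor (each underside within 3 mm of that floor; the inner two within 12 mm of centre); all three upright within 0.06 rad, released and at rest (z of basket_large in the frame of tray below 0.006 m and horizontal distance between basket_large and tray below 0.05 m and z of basket_middle in the frame of basket_large below 0.006 m and horizontal distance between basket_middle and basket_large below 0.012 m and z of basket_small in the frame of basket_middle below 0.006 m and horizontal distance between basket_small and basket_middle below 0.012 m and linear speed of each of basket_large, basket_middle, basket_small below 0.02 m/s and angle between each of basket_large, basket_middle, basket_small's own z axis and vertical below 0.06 rad); the robot touches nothing.
It fails at once if a basket is dropped: it falls free, touching nothing, faster than 0.8 m/s (more than about 3 cm) ((contact force between basket_large and anything else below 0.02 N and linear speed of basket_large above 0.8 m/s) or (contact force between basket_middle and anything else below 0.02 N and linear speed of basket_middle above 0.8 m/s) or (contact force between basket_small and anything else below 0.02 N and linear speed of basket_small above 0.8 m/s)).
It fails at once if the spray bottle is moved more than 3 cm or knocked over (distance of spray from where it was at the start of the episode above 0.03 m or angle between spray's own z axis and vertical above 0.4 rad).
It fails at once if the solder spool is moved more than 3 cm or knocked over (distance of spool from where it was at the start of the episode above 0.03 m or angle between spool's own z axis and vertical above 0.4 rad).
It fails at once if the screwdriver is moved more than 3 cm (distance of screwdriver from where it was at the start of the episode above 0.03 m).
It also fails if it takes over 72 s, if anything falls off the work surface, if the arm or the gripper's body presses on something with over 40 N, if the wrist force passes 120 N, or if a joint passes its speed limit or range.

## Working session

There is one attempt and no reset: what is moved stays moved. The work goes in short steps, Python scripts to look and compute and a shell command to move; the robot and the scene stay as the last step left them, time stands still between calls to the robot, and variables do not carry over. Pictures are saved under pics/ and viewed, about 8 in all and at most 12, crops included, and the job is handed in when it is done.

```bash
mkdir -p pics
python3 - <<'E'
from bench import ctrl
import cv2,numpy as np
s=ctrl.get_state();print({k:np.round(v,3) for k,v in s.items()})
for n in("scene","top"):
    i=ctrl.get_image(n);np.savez(f"{n}0.npz",**i)
    cv2.imwrite(f"pics/{n}0.png",i["color"][:,:,::-1])
    print(n,i["K"].round(1).tolist(),i["R"].round(3).tolist(),i["t"].round(3))
E
```

```text
{'time': np.float64(0.0), 'joint_positions': array([-1.176,  0.322, -0.07 ,  1.452,  0.023,  1.371, -0.057]), 'qd': array([-0.   ,  0.   ,  0.   , -0.001, -0.   ,  0.001, -0.001]), 'joint_torque': array([ 0.0000e+00, -4.9129e+01, -4.0300e-01, -3.1252e+01, -6.4000e-02,
        4.4000e-02,  0.0000e+00]), 'position': array([0.241, 0.603, 0.221]), 'tool_rot': array([-5.940e-01, -3.085e+00,  3.000e-03]), 'ft_force': array([-0.671,  0.541, -0.537]), 'torque': array([0.003, 0.07 , 0.002]), 'grip_width': np.float64(1.001)}
scene [[421.0, 0.0, 318.8], [0.0, 421.0, 198.6], [0.0, 0.0, 1.0]] [[0.496, 0.868, -0.01], [0.734, -0.426, -0.529], [-0.463, 0.255, -0.849]] [-0.298 -0.367  1.322]
top [[394.0, 0.0, 317.0], [0.0, 394.0, 196.2], [0.0, 0.0, 1.0]] [[-0.016, -1.0, 0.004], [-0.993, 0.015, -0.113], [0.113, -0.006, -0.994]] [0.037 0.6   1.1  ]
```

View pics/top0.png

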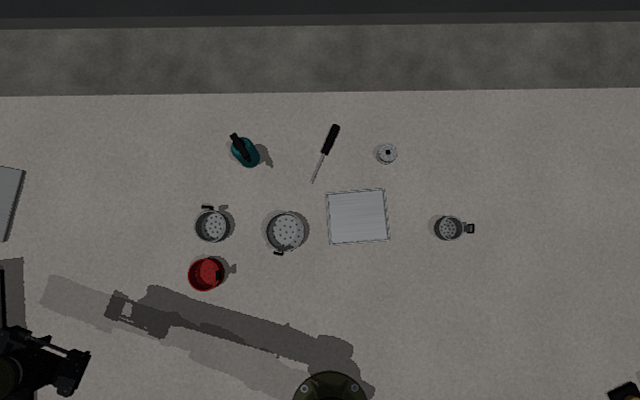

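View pics/scene0.png

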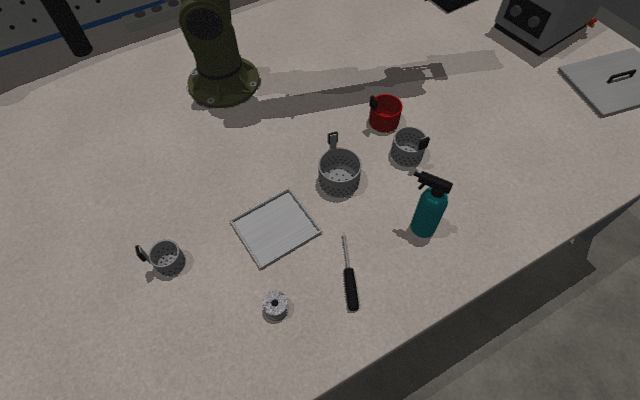

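The top view shows the large basket at (287,230) with its grip at (279,252), the tray at (357,216), and the small basket at (448,228) with its grip at (470,228). There are two candidates for the middle basket: steel at (212,226) with its grip at (208,207), and a red look-alike at (206,274). I choose the steel one. The spray is at (245,150), the screwdriver at (325,150) and the spool at (386,153).

```bash
cat > h.py <<'E'
import numpy as np,cv2
def cloud(i):
    z=i["range_z"];v,u=np.indices(z.shape);K=i["K"]
    P=np.stack([(u-K[0,2])/K[0,0]*z,(v-K[1,2])/K[1,1]*z,z],-1)
    W=(P-i["t"])@i["R"]; W[z==0]=np.nan
    return W
def circ(p):  # algebraic circle fit
    A=np.c_[2*p,np.ones(len(p))];s=np.linalg.lstsq(A,(p**2).sum(1),rcond=None)[0]
    return s[:2],np.sqrt(s[2]+s[:2]@s[:2])
E
python3 - <<'E'
from h import *
T=np.load("top0.npz");S=np.load("scene0.npz")
WT,WS=cloud(T),cloud(S)
names={"L":(287,230,.072,.108),"M":(212,226,.064,.1),"S":(448,228,.056,.092)}
for n,(u,v,h,g) in names.items():
    c=WT[v,u,:2]
    for nm,I,W in(("top",T,WT),("scene",S,WS)):
        d=np.hypot(W[...,0]-c[0],W[...,1]-c[1])
        rim=(abs(W[...,2]-h)<.005)&(d<.075)
        gr=(W[...,2]>h+.016)&(W[...,2]<h+.06)&(d<.10)
        cc,r=circ(W[rim][:,:2]) if rim.sum()>5 else (c,0)
        G=W[gr]; print(n,nm,"rim",rim.sum(),cc.round(4),round(r,4),"grip",len(G),np.round(np.nanmean(G,0),4),np.round(np.nanmax(G,0)-np.nanmin(G,0),3), "ang",np.degrees(np.arctan2(*(G.mean(0)[:2]-cc)[::-1])).round(1), "dist",np.linalg.norm(G.mean(0)[:2]-cc).round(4))
        if len(G)>4: 
            rr=cv2.minAreaRect(G[:,:2].astype(np.float32)*1000); print("   rect",np.round(rr[0],1),np.round(rr[1],1),round(rr[2],1))
m=(WT[...,2]>.006)&(WT[...,2]<.02)
m[:, :315]=0;m[:,400:]=0;m[:180]=0;m[250:]=0
print("tray",cv2.minAreaRect(WT[m][:,:2].astype(np.float32)*1000),m.sum(), WT[216,357])
for n,(u,v) in {"spray":(245,152),"spool":(386,153),"red":(206,274)}.items():print(n,WT[v,u].round(3))
E
```

```text
L top rim 174 [0.5005 0.1209] 0.0523 grip 45 [0.4436 0.1323 0.1238] [0.011 0.024 0.033] ang 168.6 dist 0.058
   rect [443.5 132.7] [24.2 10.4] 87.8
L scene rim 254 [0.5023 0.1165] 0.0523 grip 130 [0.4473 0.1278 0.1117] [0.017 0.026 0.041] ang 168.3 dist 0.0561
   rect [446.7 128.7] [25.7 13.1] 74.5
M top rim 145 [0.5182 0.3275] 0.0423 grip 53 [0.5653 0.3222 0.1119] [0.011 0.025 0.035] ang -6.4 dist 0.0474
   rect [565.7 323.7] [10.3 24.3] 3.9
M scene rim 179 [0.5206 0.3233] 0.0427 grip 110 [0.5704 0.3185 0.106 ] [0.012 0.025 0.037] ang -5.5 dist 0.0501
   rect [568.5 320.1] [25.9 11.7] 84.1
S top rim 124 [ 0.5031 -0.3448] 0.0323 grip 83 [ 0.4999 -0.3806  0.0994] [0.025 0.01  0.04 ] ang -95.2 dist 0.0359
   rect [ 499.9 -382.1] [10.5 24.9] 89.4
S scene rim 202 [ 0.5052 -0.349 ] 0.0323 grip 122 [ 0.5059 -0.3862  0.0986] [0.026 0.012 0.041] ang -88.9 dist 0.0372
   rect [ 502.9 -387. ] [11.1 25.2] 83.0
tray ((542.7153930664062, -99.51220703125), (189.9763946533203, 230.58583068847656), 3.4005255699157715) 806 [ 0.54411201 -0.08993447  0.00202151]
spray [0.695 0.205 0.199]
spool [ 0.724 -0.175  0.039]
red [0.383 0.351 0.003]
```

The choice still needs its close crop, so I'll take it together with working out the first move.

```bash
cat > go.py <<'E'
import sys,numpy as np
from bench import ctrl
from scipy.spatial.transform import Rotation as R
# usage: go.py x y z [jaw_deg]   -> shift in tool axes (mm) and twist (rad)
s=ctrl.get_state();M=R.from_rotvec(s["tool_rot"]).as_matrix();p=s["position"]
a=list(map(float,sys.argv[1:]))
print("t",round(s["time"],2),"p",np.round(p,4),"jaw",np.degrees(np.arctan2(M[1,1],M[0,1])).round(1),"tilt",np.degrees(np.arccos(-M[2,2])).round(2),"F",np.round(s["ft_force"],1),"grip",round(float(s["grip_width"])*87,1),"q7",round(s["joint_positions"][6],2))
if a:
    print("toolx",M[:,0].round(2),"shift mm",(M.T@(np.array(a[:3])-p)*1000).round(1))
if len(a)>3:
    d=np.radians(a[3])-np.arctan2(M[1,1],M[0,1]);d=(d+np.pi/2)%np.pi-np.pi/2
    print("twist",round(-d,3))
E
python3 go.py .4437 .1302 .20 168.5
python3 - <<'E'
from h import *
a=np.load("top0.npz")["color"][190:300,170:310,::-1];b=np.load("scene0.npz")["color"][80:200,300:450,::-1]
cv2.imwrite("pics/crop1.png",np.hstack([cv2.resize(x,(400,320),interpolation=2) for x in(a,b)]))
E
```

```text
t 0.1 p [0.2415 0.603  0.2216] jaw 68.2 tilt 0.1 F [-0.2  0.6  0.1] grip 86.9 q7 -0.06
toolx [-0.93  0.37 -0.  ] shift mm [-363.5 -363.7   22.2]
twist 1.391
```

View pics/crop1.png

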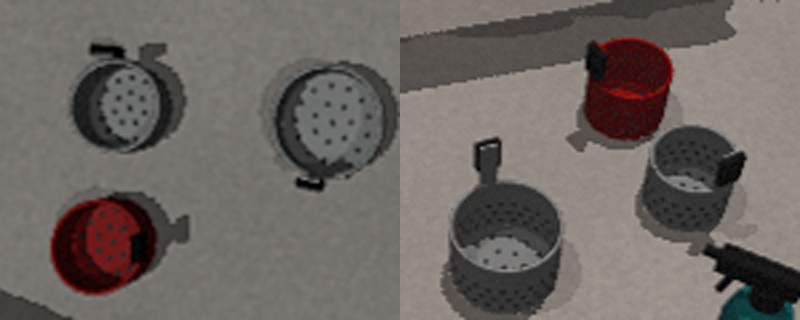

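The crop confirms it. The steel middle basket is at crop (115,105) with its black grip on the far side, the red look-alike is at (105,245), and the large basket is at (335,120) with its grip at (310,184). Setting out for the large basket.

```bash
python3 -m inch '[[1,-43,-43,0,0],[1,-43,-43,0,0],[1,-43,-43,0,0],[1,-43,-43,0,0],[1,-43,-43,0,0]]'; python3 -m inch '[[1,-43,-43,0,0],[1,-43,-43,0,0],[1,-20,-20,0,0.18],[1,0,0,0,0.18],[1,0,0,0,0.18]]'; python3 -m inch '[[1,0,0,0,0.18],[1,0,0,0,0.18],[1,0,0,0,0.18],[1,0,0,0,0.18],[0.2,0,0,0,0.18]]'; python3 go.py .4437 .1302 .2 168.5
```

```text
time: 0.72
position: [0.3607, 0.3195, 0.2177]
tool_rot: [-0.579, -3.084, 0.008]
ft_force: [1.4, 0.3, 0.1]
grip_width: 0.999
time: 1.35
position: [0.4231, 0.1713, 0.2171]
tool_rot: [-1.412, -2.803, 0.011]
ft_force: [-0.5, -0.1, 0.2]
grip_width: 0.999
time: 1.98
position: [0.4217, 0.17, 0.2151]
tool_rot: [-2.523, -1.872, 0.017]
ft_force: [0.1, -0.3, 0.6]
grip_width: 0.951
t 1.98 p [0.4217 0.17   0.2151] jaw -16.9 tilt 0.64 F [ 0.1 -0.3  0.6] grip 82.7 q7 -0.76
toolx [ 0.29  0.96 -0.01] shift mm [-31.5  32.7  15.2]
twist -0.094
```

```bash
python3 -m inch '[[0.2,-31,33,0,0],[0.2,0,0,0,-0.094],[0.2,0,0,0,0]]'; python3 go.py .4437 .1302 .091 168.5
cat > wl.py <<'E'
import sys
from h import *
from bench import ctrl
# wrist look: cx cy rmax zlo zhi ; list points above plane
i=ctrl.get_image("wrist");np.savez(sys.argv[1]+".npz",**i);cv2.imwrite("pics/%s.png"%sys.argv[1],i["color"][:,:,::-1])
x,y,r,lo,hi=map(float,sys.argv[2:7]);W=cloud(i)
m=(np.hypot(W[...,0]-x,W[...,1]-y)<r)&(W[...,2]>lo)&(W[...,2]<hi);G=W[m]
print(len(G),G.mean(0).round(4) if len(G) else "");
if len(G)>4: print(cv2.minAreaRect(G[:,:2].astype(np.float32)*1000))
E
python3 wl.py w1 .4437 .1302 .03 .098 .135
```

```text
time: 2.35
position: [0.4441, 0.1297, 0.2142]
tool_rot: [-2.431, -1.988, 0.02]
ft_force: [-0.2, 0.2, -0.6]
grip_width: 0.644
t 2.35 p [0.4441 0.1297 0.2142] jaw -11.4 tilt 0.73 F [-0.2  0.2 -0.6] grip 56.0 q7 -0.56
toolx [ 0.2   0.98 -0.01] shift mm [  1.5   0.7 123.2]
twist 0.001
564 [0.4459 0.1331 0.1225]
((445.3808898925781, 130.74009704589844), (25.090242385864258, 10.633516311645508), 77.66744995117188)
```

View pics/w1.png

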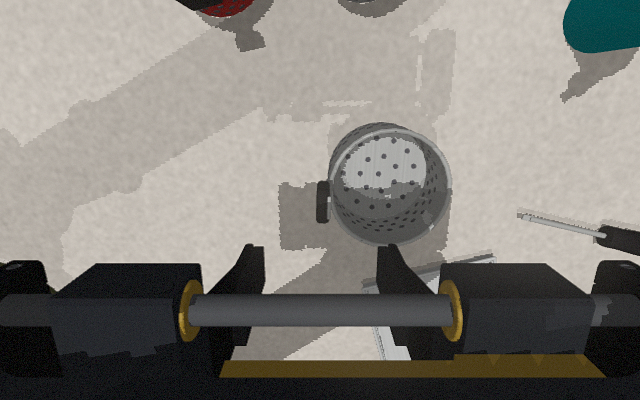

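The wrist view shows the grip at (322,202), centred between the fingertips at columns 250 and 392, with the large basket at (390,185). Its rectangle (25 x 10.6 mm, at 445.4, 130.7) matches the description. Descend and grip.

```bash
python3 -m inch '[[0,2,1,60,0],[0,0,0,50,0],[0,0,0,0,0]]' ; python3 go.py .4450 .1307 .091 168.0
```

```text
time: 2.78
position: [0.4452, 0.1317, 0.1029]
tool_rot: [2.435, 1.985, -0.015]
ft_force: [-0.2, 0.5, -0.1]
grip_width: 0.505
t 2.77 p [0.4452 0.1317 0.1029] jaw -11.6 tilt 0.55 F [-0.2  0.5 -0.1] grip 43.9 q7 -0.54
toolx [ 0.2   0.98 -0.01] shift mm [-0.9  0.1 11.9]
twist 0.006
```

```bash
python3 -m inch '[[0,-1,0,12,0],[0,0,0,0,0],[-1,0,0,0,0],[-1,0,0,0,0],[-1,0,0,0,0]]' 35; python3 -m inch '[[-1,0,0,0,0],[-1,0,0,0,0]]';python3 go.py; python3 -m inch '[[-1,0,0,-12,0],[-1,0,0,0,0],[-1,0,0,-30,0],[-1,0,0,0,0]]';  python3 go.py .4450 .1307 .091 168.0
```

```text
time: 3.4
position: [0.449, 0.1326, 0.0964]
tool_rot: [2.433, 1.983, 0.0]
ft_force: [0.5, 0.5, -1.6]
grip_width: 0.245
time: 3.65
position: [0.4488, 0.1327, 0.0965]
tool_rot: [2.434, 1.983, 0.0]
ft_force: [0.1, 0.6, -0.8]
grip_width: 0.123
t 3.65 p [0.4488 0.1327 0.0965] jaw -11.7 tilt 0.14 F [ 0.1  0.6 -0.8] grip 10.7 q7 -0.54
time: 4.15
position: [0.4481, 0.1325, 0.1393]
tool_rot: [2.434, 1.983, -0.003]
ft_force: [-0.3, 0.9, -1.9]
grip_width: 0.122
t 4.15 p [0.4481 0.1325 0.1393] jaw -11.7 tilt 0.15 F [-0.3  0.9 -1.9] grip 10.6 q7 -0.55
toolx [ 0.2   0.98 -0.  ] shift mm [-2.2 -2.7 48.3]
twist 0.006
```

```bash
python3 - <<'E'
from h import *
S=np.load("scene0.npz");T=np.load("top0.npz");print(cloud(S)[226:231,274:278].mean((0,1)).round(4),cloud(T)[215:219,356:360].mean((0,1)).round(4))
E
python3 go.py .490 -.078 .16
```

```text
[ 0.547  -0.0924  0.0027] [ 0.5426 -0.0913  0.0029]
t 4.15 p [0.4481 0.1325 0.1393] jaw -11.7 tilt 0.15 F [-0.3  0.9 -1.9] grip 10.6 q7 -0.55
toolx [ 0.2   0.98 -0.  ] shift mm [-197.7   83.7  -20.2]
```

```bash
python3 -m inch '[[-1,-10,4,-20,0],[-1,-30,13,0,0],[-1,-40,17,0,0],[-1,-40,17,0,0],[-1,-40,17,0,0]]'; python3 -m inch '[[-1,-25,10,0,0],[-1,-12,5,0,0],[-1,0,0,0,0]]'; python3 go.py .489 -.079 .105 168.3
```

```text
time: 4.78
position: [0.4801, -0.0386, 0.1548]
tool_rot: [-2.425, -1.995, 0.012]
ft_force: [1.1, -0.2, -1.9]
grip_width: 0.125
time: 5.15
position: [0.4858, -0.0823, 0.152]
tool_rot: [-2.429, -1.986, 0.018]
ft_force: [0.1, -0.6, -2.1]
grip_width: 0.127
t 5.15 p [ 0.4858 -0.0823  0.152 ] jaw -11.5 tilt 0.7 F [ 0.1 -0.6 -2.1] grip 11.0 q7 -0.07
toolx [ 0.2   0.98 -0.01] shift mm [ 4.2  2.9 47. ]
twist 0.004
```

```bash
python3 -m inch '[[-1,3,3,20,0],[-1,1,0,18,0],[-1,0,0,8,0],[-1,0,0,3,0],[-1,0,0,0,0]]'; python3 go.py .489 -.079 .0995 168.3
```

```text
time: 5.78
position: [0.4891, -0.0724, 0.1012]
tool_rot: [-2.419, -1.995, 0.016]
ft_force: [-0.0, -0.2, -1.7]
grip_width: 0.12
t 5.78 p [ 0.4891 -0.0724  0.1012] jaw -11.0 tilt 0.68 F [-0.  -0.2 -1.7] grip 10.5 q7 -0.05
toolx [ 0.19  0.98 -0.  ] shift mm [-6.5  1.2  1.8]
twist 0.013
```

```bash
python3 -m inch '[[-1,0,0,2,0],[-1,0,0,0,0],[-1,0,0,2,0],[-1,0,0,0,0]]'; python3 go.py .489 -.079 .0995 168.3
```

```text
time: 6.28
position: [0.4905, -0.0723, 0.1002]
tool_rot: [-2.42, -1.995, 0.011]
ft_force: [0.0, -0.5, 0.4]
grip_width: 0.124
t 6.28 p [ 0.4905 -0.0723  0.1002] jaw -11.0 tilt 0.48 F [ 0.  -0.5  0.4] grip 10.8 q7 -0.05
toolx [ 0.19  0.98 -0.  ] shift mm [-6.8 -0.2  0.7]
twist 0.012
```

```bash
python3 -m inch '[[-0.7,0,0,0,0],[-0.3,0,0,0,0],[-0.3,0,0,0,0]]'; python3 -m inch '[[-0.1,0,0,-20,0],[-0.1,0,0,-40,0],[-0.1,0,0,-50,0],[-0.1,0,0,-20,0],[-0.1,0,0,0,0]]'; python3 go.py .5695 .3195 .22 -6
python3 wl.py w2 .547 -.084 .09 .06 .085
python3 - <<'E'
from h import *
from bench import ctrl
T=ctrl.get_image("top");np.savez("top1.npz",**T);S=ctrl.get_image("scene");np.savez("scene1.npz",**S)
for I in(T,S):
    W=cloud(I);d=np.hypot(W[...,0]-.548,W[...,1]+.084);m=(d<.075)&(abs(W[...,2]-.075)<.005)
    print(m.sum(),circ(W[m][:,:2]),W[(d<.03)][:,2].min(),np.percentile(W[m][:,2],[5,50,95]))
E
```

```text
time: 6.65
position: [0.4909, -0.0725, 0.1001]
tool_rot: [-2.421, -1.996, 0.009]
ft_force: [1.6, -0.0, 0.1]
grip_width: 0.293
time: 7.28
position: [0.4916, -0.0723, 0.2327]
tool_rot: [-2.421, -1.995, 0.012]
ft_force: [-0.5, -0.4, -0.7]
grip_width: 0.456
t 7.28 p [ 0.4916 -0.0723  0.2327] jaw -11.0 tilt 0.5 F [-0.5 -0.4 -0.7] grip 39.7 q7 -0.11
toolx [ 0.19  0.98 -0.  ] shift mm [399.5   1.7  11.5]
twist -0.087
2409 [ 0.5511 -0.0929  0.0729]
((546.5293579101562, -86.80528259277344), (108.11824798583984, 107.30622100830078), 88.11995697021484)
62 (array([ 0.5448175 , -0.08269408]), np.float64(0.05196250219095995)) 0.0019130440669695508 [0.07408776 0.07669319 0.07920034]
295 (array([ 0.54644326, -0.08738677]), np.float64(0.052185483413354876)) 0.00042121670238552477 [0.0709799  0.07596169 0.07866829]
```

View pics/w2.png

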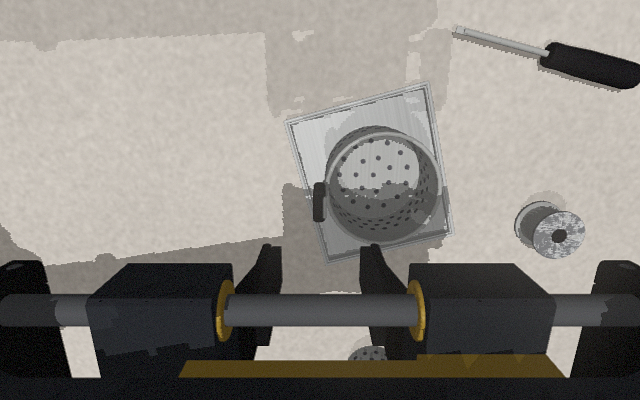

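The large basket at (380,185) stands in the tray with its rim level. The two cameras put its centre at about (.546,-.085), and kinematics gives (.549,-.084). Next, the middle basket.

```bash
python3 -m inch '[[-0.1,40,0,0,0],[-0.1,60,0,0,0],[-0.1,60,0,0,0],[-0.1,60,0,0,0],[-0.1,60,0,0,0]]'; python3 -m inch '[[-0.1,60,0,0,0],[-0.1,40,0,0,0],[-0.1,0,0,0,-0.09],[-0.1,0,0,0,0]]'; python3 go.py .5695 .3195 .20 -6; python3 wl.py w3 .5685 .3205 .035 .088 .13
```

```text
time: 8.05
position: [0.5433, 0.202, 0.2205]
tool_rot: [-2.431, -1.974, 0.034]
ft_force: [0.4, -1.9, -0.0]
grip_width: 0.448
time: 8.55
position: [0.5595, 0.3088, 0.2091]
tool_rot: [-2.324, -2.09, 0.054]
ft_force: [-1.0, -0.6, 0.7]
grip_width: 0.445
t 8.55 p [0.5595 0.3088 0.2091] jaw -6.1 tilt 2.16 F [-1.  -0.6  0.7] grip 38.7 q7 -0.59
toolx [ 0.11  0.99 -0.02] shift mm [11.9  9.1  8.6]
twist -0.001
570 [0.5691 0.3244 0.1148]
((568.8839721679688, 322.1072692871094), (25.73367691040039, 10.983100891113281), 87.19572448730469)
```

```bash
python3 -m inch '[[-0.1,14,9,8,0],[-0.1,0,0,0,0],[-0.1,0,0,50,0],[-0.1,0,0,30,0],[-0.1,0,0,0,0]]'; python3 go.py .5690 .3215 .089 -5
```

```text
time: 9.22
position: [0.5669, 0.3157, 0.1191]
tool_rot: [-2.337, -2.076, 0.055]
ft_force: [0.3, -0.2, 0.8]
grip_width: 0.453
t 9.22 p [0.5669 0.3157 0.1191] jaw -6.8 tilt 2.2 F [ 0.3 -0.2  0.8] grip 39.4 q7 -0.59
toolx [ 0.12  0.99 -0.02] shift mm [ 6.5  2.4 29.9]
twist -0.031
```

```bash
python3 -m inch '[[-0.1,6,2,20,-0.03],[-0.1,0,0,10,0],[-0.1,0,0,0,0]]'; python3 go.py .5690 .3215 .088 -5
```

```text
time: 9.6
position: [0.5703, 0.3214, 0.0904]
tool_rot: [-2.306, -2.112, 0.048]
ft_force: [0.6, 0.6, 0.2]
grip_width: 0.452
t 9.6 p [0.5703 0.3214 0.0904] jaw -5.0 tilt 1.95 F [0.6 0.6 0.2] grip 39.3 q7 -0.56
toolx [ 0.09  1.   -0.01] shift mm [ 0.  -1.3  2.4]
twist -0.001
```

```bash
python3 -m inch '[[-0.1,0,-1,2,0],[-1,0,0,0,0],[-1,0,0,0,0],[-1,0,0,0,0],[-1,0,0,0,0]]' 35; python3 go.py; python3 -m inch '[[-1,0,0,0,0],[-1,0,0,-15,0],[-1,0,0,-30,0],[-1,0,0,-50,0],[-1,0,0,-30,0]]'; python3 -m inch '[[-1,0,0,0,0]]'; python3 go.py .5976 -.0880 .21 -5
```

```text
time: 10.22
position: [0.5703, 0.3222, 0.0903]
tool_rot: [-2.306, -2.112, 0.043]
ft_force: [-0.3, 0.6, -0.4]
grip_width: 0.125
t 10.22 p [0.5703 0.3222 0.0903] jaw -5.0 tilt 1.77 F [-0.3  0.6 -0.4] grip 10.8 q7 -0.56
time: 10.85
position: [0.5726, 0.3221, 0.2175]
tool_rot: [-2.306, -2.112, 0.053]
ft_force: [0.2, 0.3, -1.8]
grip_width: 0.119
time: 10.98
position: [0.5742, 0.3228, 0.2211]
tool_rot: [-2.307, -2.112, 0.043]
ft_force: [0.8, -0.4, -2.2]
grip_width: 0.126
t 10.97 p [0.5742 0.3228 0.2211] jaw -5.1 tilt 1.76 F [ 0.8 -0.4 -2.2] grip 11.0 q7 -0.58
toolx [ 0.09  1.   -0.01] shift mm [-407.    59.9   14.1]
twist -0.001
```

```bash
python3 -m inch '[[-1,-20,3,0,0],[-1,-45,6,0,0],[-1,-45,6,0,0],[-1,-45,6,0,0],[-1,-45,6,0,0]]'; python3 -m inch '[[-1,-45,6,0,0],[-1,-45,6,0,0],[-1,-45,6,0,0],[-1,-35,5,0,0],[-1,-20,3,0,0]]';python3 -m inch '[[-1,-10,1,0,0],[-1,0,0,0,0]]'; python3 go.py .5974 -.0880 .21 -5
```

```text
time: 11.6
position: [0.5786, 0.112, 0.2139]
tool_rot: [-2.3, -2.114, 0.065]
ft_force: [0.3, 0.0, -1.4]
grip_width: 0.122
time: 12.22
position: [0.5788, -0.0985, 0.2078]
tool_rot: [-2.308, -2.094, 0.086]
ft_force: [0.5, 0.8, -1.8]
grip_width: 0.121
time: 12.48
position: [0.5763, -0.1128, 0.2057]
tool_rot: [-2.312, -2.086, 0.091]
ft_force: [0.4, -0.5, -0.9]
grip_width: 0.123
t 12.47 p [ 0.5763 -0.1128  0.2057] jaw -5.9 tilt 3.67 F [ 0.4 -0.5 -0.9] grip 10.7 q7 0.11
toolx [ 0.1   0.99 -0.03] shift mm [26.7 18.2 -6. ]
twist -0.017
```

```bash
sed -i 's/"tilt",/"z",M[:2,2].round(3),"tilt",/' go.py; python3 -m inch '[[-1,26,18,-6,0],[-1,0,0,0,0]]'; python3 go.py .5974 -.0880 .21 -5;  python3 -m inch '[[-1,0,0,0,0],[-1,0,0,0,0],[-1,0,0,0,0]]'; python3 go.py .5974 -.0880 .21 -5
```

```text
time: 12.72
position: [0.5965, -0.086, 0.2089]
tool_rot: [-2.308, -2.086, 0.092]
ft_force: [0.0, -0.6, -1.7]
grip_width: 0.124
t 12.72 p [ 0.5965 -0.086   0.2089] jaw -5.8 z [-0.064 -0.018] tilt 3.79 F [ 0.  -0.6 -1.7] grip 10.8 q7 0.07
toolx [ 0.1   0.99 -0.02] shift mm [-1.9  1.1 -1.2]
twist -0.014
time: 13.1
position: [0.5951, -0.0853, 0.2079]
tool_rot: [-2.305, -2.086, 0.095]
ft_force: [0.5, 0.6, -1.9]
grip_width: 0.123
t 13.1 p [ 0.5951 -0.0853  0.2079] jaw -5.7 z [-0.066 -0.018] tilt 3.94 F [ 0.5  0.6 -1.9] grip 10.7 q7 0.08
toolx [ 0.1   0.99 -0.02] shift mm [-2.5  2.5 -2.2]
twist -0.013
```

```bash
python3 -m inch '[[-1,-2,8,50,0],[-1,0,0,0,-0.013]]'; python3 go.py .600 -.0880 .105 -5
```

```text
time: 13.35
position: [0.6023, -0.0897, 0.16]
tool_rot: [-2.295, -2.106, 0.086]
ft_force: [-0.5, 0.0, -1.5]
grip_width: 0.126
t 13.35 p [ 0.6023 -0.0897  0.16  ] jaw -5.0 z [-0.058 -0.018] tilt 3.49 F [-0.5  0.  -1.5] grip 10.9 q7 0.11
toolx [ 0.09  1.   -0.02] shift mm [ 2.8  0.7 55. ]
twist 0.0
```

Run:
```python
from h import *
from bench import ctrl
i=ctrl.get_image("scene");j=ctrl.get_image("top")
cv2.imwrite("pics/m1.png",np.hstack([cv2.resize(i["color"][110:290,185:365,::-1],(400,400),interpolation=2),cv2.resize(j["color"][150:270,300:420,::-1],(400,400),interpolation=2)]))
```

```text
(no output)
```

View pics/m1.png

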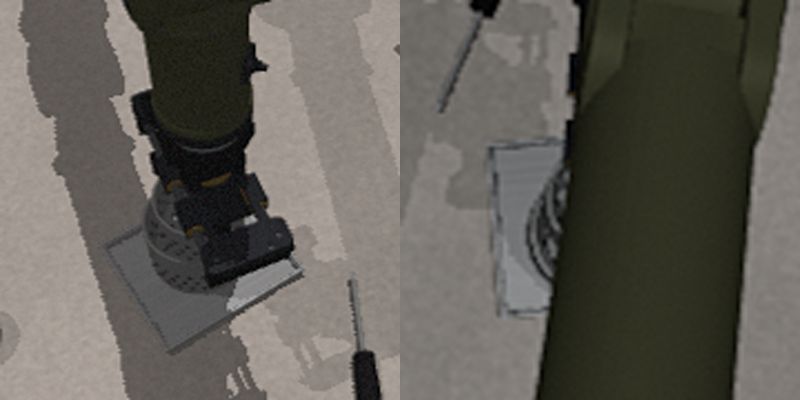

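The arm hides most of the view, but the left crop shows the middle basket entering the large one's rim at about (165,235) with no visible clash. I'll lower it gently and watch the force.

```bash
python3 -m inch '[[-1,2,0,12,0],[-1,0,0,0,0]]'; python3 go.py .600 -.0880 .0963 -5;  python3 -m inch '[[-1,1,0,14,0],[-1,0,0,0,0]]'; python3 go.py .600 -.0880 .0963 -5
```

```text
time: 13.7
position: [0.6071, -0.0889, 0.1565]
tool_rot: [-2.304, -2.112, 0.07]
ft_force: [-0.7, -0.0, -0.8]
grip_width: 0.124
t 13.7 p [ 0.6071 -0.0889  0.1565] jaw -5.0 z [-0.043 -0.019] tilt 2.7 F [-0.7 -0.  -0.8] grip 10.8 q7 0.1
toolx [ 0.09  1.   -0.02] shift mm [ 1.7 -4.6 60.4]
twist -0.0
time: 13.95
position: [0.6156, -0.0892, 0.1562]
tool_rot: [2.315, 2.122, -0.043]
ft_force: [-0.1, -0.3, -3.1]
grip_width: 0.124
t 13.95 p [ 0.6156 -0.0892  0.1562] jaw -5.0 z [-0.019 -0.019] tilt 1.56 F [-0.1 -0.3 -3.1] grip 10.8 q7 0.11
toolx [ 0.09  1.   -0.02] shift mm [  1.1 -14.6  60.2]
twist 0.0
```

Run:
```python
from bench import ctrl
s=ctrl.get_state();print(s["joint_positions"].round(3),s["joint_torque"].round(1),s["torque"].round(2),s["ft_force"].round(1))
```

```text
[-0.268  0.328  0.44   1.611 -0.122  1.25   0.105] [  0.1 -45.3   4.9 -31.6   0.1  -0.5   0. ] [-0.1  -0.19 -0.02] [-0.1 -0.3 -3.1]
```

```bash
python3 -m inch '[[-1,0,0,-25,0],[-1,0,0,0,0]]'; python3 go.py .600 -.0880 .18 -5;  python3 -m inch '[[-1,0,-14,0,0],[-1,0,0,0,0]]'; python3 go.py .5974 -.0880 .15 -5
```

```text
time: 14.2
position: [0.6159, -0.0885, 0.1817]
tool_rot: [2.315, 2.122, -0.041]
ft_force: [-0.7, -0.7, -2.8]
grip_width: 0.123
t 14.2 p [ 0.6159 -0.0885  0.1817] jaw -5.0 z [-0.019 -0.019] tilt 1.51 F [-0.7 -0.7 -2.8] grip 10.7 q7 0.1
toolx [ 0.09  1.   -0.02] shift mm [ -0.9 -15.8   2. ]
twist 0.0
time: 14.45
position: [0.5988, -0.0869, 0.1785]
tool_rot: [-2.314, -2.121, 0.048]
ft_force: [-0.1, -0.8, -1.3]
grip_width: 0.125
t 14.45 p [ 0.5988 -0.0869  0.1785] jaw -5.0 z [-0.024 -0.019] tilt 1.75 F [-0.1 -0.8 -1.3] grip 10.9 q7 0.09
toolx [ 0.09  1.   -0.02] shift mm [-0.6 -0.6 28.5]
twist 0.0
```

```bash
python3 -m inch '[[-1,0,0,-12,0],[-1,0,0,0,0]]'; python3 go.py .5974 -.0880 .15 -5; python3 wl.py w4 .548 -.084 .09 .068 .082;python3 - <<'E'
from h import *
from bench import ctrl
i=ctrl.get_image("scene");np.savez("scene2.npz",**i)
w=np.load("w4.npz")
for I in(i,w):
    W=cloud(I);d=np.hypot(W[...,0]-.548,W[...,1]+.084)
    for z in(.0755,.154):
        m=(d<.07)&(abs(W[...,2]-z)<.005)
        if m.sum()>9:print(z,m.sum(),*circ(W[m][:,:2]))
cv2.imwrite("pics/m2.png",np.hstack([cv2.resize(i["color"][110:290,185:365,::-1],(400,400),interpolation=2),cv2.resize(w["color"][:,:,::-1],(400,400))]))
E
```

```text
time: 14.7
position: [0.5983, -0.0864, 0.19]
tool_rot: [-2.312, -2.12, 0.049]
ft_force: [0.7, -0.1, -1.4]
grip_width: 0.126
t 14.7 p [ 0.5983 -0.0864  0.19  ] jaw -5.0 z [-0.026 -0.018] tilt 1.82 F [ 0.7 -0.1 -1.4] grip 10.9 q7 0.09
toolx [ 0.09  1.   -0.02] shift mm [-0.8  0.2 40. ]
twist 0.0
916 [ 0.5364 -0.047   0.0757]
((537.9237060546875, -54.451290130615234), (39.9851188659668, 103.9941635131836), 81.08069610595703)
0.0755 101 [ 0.53298275 -0.0890334 ] 0.05168769284042831
0.154 60 [ 0.54929415 -0.0835852 ] 0.0419681725543375
0.0755 843 [ 0.53340903 -0.08799094] 0.05231764404607922
0.154 1056 [ 0.55022848 -0.08173502] 0.04215883770171172
```

View pics/m2.png

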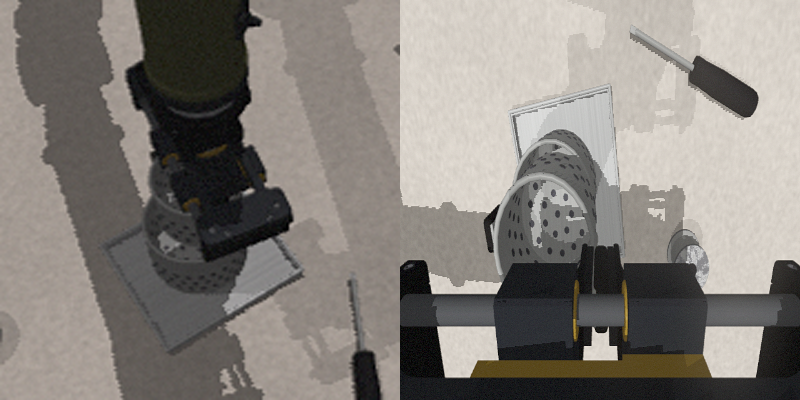

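The numbers and the wrist crop show that the large basket was nudged to (.533,-.0885). On the way in, the middle one brushed its handle, because the arm sags as it travels. The middle basket is at (.5497,-.0827) in the same views, so I'll shift by (-16.5,-6) mm and measure again.

```bash
cat > rims.py <<'E'
import sys
from h import *
from bench import ctrl
# args: cx cy then rim heights; circle centres from scene and wrist
a=list(map(float,sys.argv[1:]))
for n in("scene","wrist"):
    W=cloud(ctrl.get_image(n));d=np.hypot(W[...,0]-a[0],W[...,1]-a[1])
    for z in a[2:]:
        m=(d<.07)&(abs(W[...,2]-z)<.004)
        if m.sum()>9:
            c,r=circ(W[m][:,:2]);print(n,z,m.sum(),c.round(4),r.round(4))
E
python3 go.py .5818 -.0922 .187; python3 -m inch '[[-1,-7,-16,0,0],[-1,0,0,0,0]]';python3 go.py .5818 -.0922 .187; python3 rims.py .533 -.0885 .0755 .151
```

```text
t 14.8 p [ 0.5977 -0.0862  0.1889] jaw -5.0 z [-0.028 -0.018] tilt 1.91 F [-0.4  0.5 -1. ] grip 11.2 q7 0.09
toolx [ 0.09  1.   -0.02] shift mm [ -7.3 -15.2   2.4]
time: 15.05
position: [0.5811, -0.0919, 0.189]
tool_rot: [-2.311, -2.119, 0.052]
ft_force: [-0.6, -0.4, -2.3]
grip_width: 0.125
t 15.05 p [ 0.5811 -0.0919  0.189 ] jaw -5.0 z [-0.028 -0.019] tilt 1.94 F [-0.6 -0.4 -2.3] grip 10.9 q7 0.09
toolx [ 0.09  1.   -0.02] shift mm [-0.2  0.8  2. ]
scene 0.0755 123 [ 0.5327 -0.0886] 0.0522
scene 0.151 50 [ 0.5324 -0.0889] 0.0425
wrist 0.0755 1148 [ 0.533  -0.0878] 0.0521
wrist 0.151 857 [ 0.5337 -0.0863] 0.0422
```

Concentric within about 1 mm in both cameras. Descend straight.

```bash
python3 -m inch '[[-1,0.5,1,30,0],[-1,0,0,0,0]]'; python3 go.py .5818 -.0922 .0963; python3 -m inch '[[-1,0.3,0.5,15,0],[-1,0,0,0,0]]'; python3 go.py .5818 -.0922 .0963
```

```text
time: 15.4
position: [0.5839, -0.0897, 0.1586]
tool_rot: [-2.309, -2.123, 0.049]
ft_force: [-0.0, 0.8, -1.4]
grip_width: 0.121
t 15.4 p [ 0.5839 -0.0897  0.1586] jaw -4.8 z [-0.026 -0.018] tilt 1.81 F [-0.   0.8 -1.4] grip 10.5 q7 0.1
toolx [ 0.08  1.   -0.02] shift mm [-1.4 -0.3 62.3]
time: 15.65
position: [0.5854, -0.0895, 0.144]
tool_rot: [-2.309, -2.125, 0.047]
ft_force: [-0.1, 0.9, -1.9]
grip_width: 0.122
t 15.65 p [ 0.5854 -0.0895  0.144 ] jaw -4.8 z [-0.024 -0.018] tilt 1.72 F [-0.1  0.9 -1.9] grip 10.6 q7 0.1
toolx [ 0.08  1.   -0.02] shift mm [-2.  -2.3 47.8]
```

```bash
python3 -m inch '[[-1,-2,-3,20,0],[-1,0,0,0,0]]'; python3 go.py .5818 -.0922 .0963; python3 -m inch '[[-1,-0.5,-1,17,0],[-1,0,0,0,0]]'; python3 go.py .5818 -.0922 .0963
```

```text
time: 15.9
position: [0.5829, -0.0916, 0.1251]
tool_rot: [-2.31, -2.126, 0.044]
ft_force: [-0.3, -0.7, -1.7]
grip_width: 0.117
t 15.9 p [ 0.5829 -0.0916  0.1251] jaw -4.8 z [-0.022 -0.018] tilt 1.62 F [-0.3 -0.7 -1.7] grip 10.2 q7 0.11
toolx [ 0.08  1.   -0.02] shift mm [-0.1 -0.5 28.8]
time: 16.15
position: [0.5827, -0.0923, 0.1088]
tool_rot: [2.311, 2.127, -0.041]
ft_force: [0.3, 0.4, -1.4]
grip_width: 0.125
t 16.15 p [ 0.5827 -0.0923  0.1088] jaw -4.7 z [-0.019 -0.018] tilt 1.5 F [ 0.3  0.4 -1.4] grip 10.9 q7 0.12
toolx [ 0.08  1.   -0.02] shift mm [ 0.3 -0.7 12.5]
```

```bash
python3 -m inch '[[-1,0,-0.5,10,0],[-1,0,0,0,0],[-1,0,0,2,0],[-1,0,0,0,0]]'; python3 go.py .5818 -.0922 .0963; python3 -m inch '[[-1,0,0,1.5,0],[-1,0,0,0,0]]'; python3 go.py .5818 -.0922 .0963
```

```text
time: 16.65
position: [0.5828, -0.0925, 0.0969]
tool_rot: [2.31, 2.126, -0.039]
ft_force: [-1.0, -0.5, -2.1]
grip_width: 0.125
t 16.65 p [ 0.5828 -0.0925  0.0969] jaw -4.7 z [-0.017 -0.018] tilt 1.44 F [-1.  -0.5 -2.1] grip 10.9 q7 0.12
toolx [ 0.08  1.   -0.02] shift mm [ 0.2 -1.   0.6]
time: 16.9
position: [0.5831, -0.0926, 0.0957]
tool_rot: [2.309, 2.126, -0.038]
ft_force: [0.5, 0.2, -1.6]
grip_width: 0.122
t 16.9 p [ 0.5831 -0.0926  0.0957] jaw -4.7 z [-0.016 -0.018] tilt 1.41 F [ 0.5  0.2 -1.6] grip 10.6 q7 0.12
toolx [ 0.08  1.   -0.02] shift mm [ 0.3 -1.3 -0.6]
```

```bash
python3 -m inch '[[-1,0,0,2,0],[-1,0,0,0,0]]'; python3 go.py; python3 -m inch '[[-1,0,0,2,0],[-1,0,0,0,0]]'; python3 go.py .5818 -.0922 .0963
```

```text
time: 17.15
position: [0.5831, -0.0926, 0.0936]
tool_rot: [2.309, 2.126, -0.038]
ft_force: [-0.5, 0.3, -1.0]
grip_width: 0.122
t 17.15 p [ 0.5831 -0.0926  0.0936] jaw -4.7 z [-0.016 -0.018] tilt 1.4 F [-0.5  0.3 -1. ] grip 10.6 q7 0.12
time: 17.4
position: [0.5831, -0.0926, 0.0915]
tool_rot: [2.309, 2.126, -0.038]
ft_force: [0.1, 0.2, -2.3]
grip_width: 0.123
t 17.4 p [ 0.5831 -0.0926  0.0915] jaw -4.7 z [-0.016 -0.018] tilt 1.4 F [ 0.1  0.2 -2.3] grip 10.7 q7 0.12
toolx [ 0.08  1.   -0.02] shift mm [ 0.2 -1.4 -4.8]
```

Run:
```python
from h import *
from bench import ctrl
for n in("scene","wrist"):
    I=ctrl.get_image(n);W=cloud(I)
    d=np.hypot(W[...,0]-.533,W[...,1]+.0885)
    for lo,hi in((.048,.0565),(.0395,.0455),(0,.035)):
        z=W[(d<hi)&(d>lo)&(W[...,2]<.09)][:,2];print(n,lo,len(z),np.histogram(z,np.arange(-.002,.09,.004))[0])
    if n=="scene": cv2.imwrite("pics/m3.png",cv2.resize(I["color"][140:270,210:340,::-1],(600,600),interpolation=2))
```

```text
scene 0.048 413 [13 33 16 14 11 19 11 16 13 14 15 14 17 24 14 20 18 28 19 75  9  0]
scene 0.0395 157 [ 0  0  0  2  7  4  6  5  7  6  4  5  3  7  4  8  6 19  9 41 14  0]
scene 0 17 [ 0  0  0  1 15  1  0  0  0  0  0  0  0  0  0  0  0  0  0  0  0  0]
wrist 0.048 8830 [  67  732  198  111  163  203  129  171  257  176  194  329  254  267
  314  366  473  596  409 2883  204  160]
wrist 0.0395 6212 [   0   29   21   30  415  256  217  254  221  198  242  221  215  359
  343  335  327  343  272 1169  744    1]
wrist 0 5525 [   0    0    0  339 5184    2    0    0    0    0    0    0    0    0
    0    0    0    0    0    0    0    0]
```

View pics/m3.png

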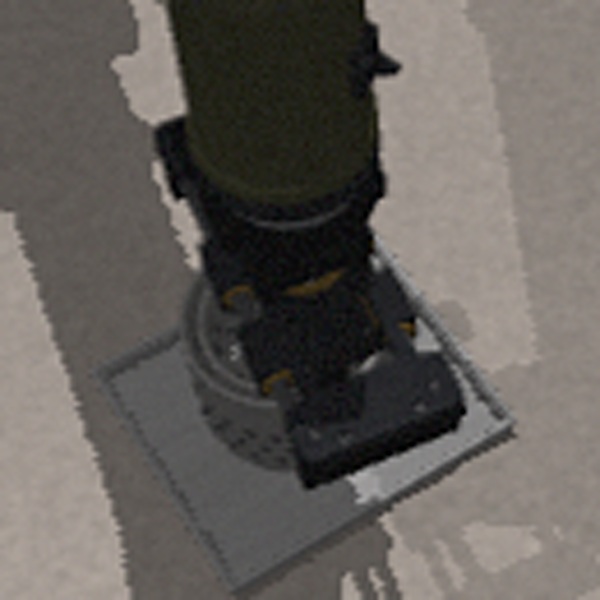

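The middle basket's floor reads about 0.015 m against 0.009 when nested. It slid up some 10 mm in the grip during the earlier contact, so about 6 mm is left, and the fingertips will still clear the large rim. The crop shows the two rims concentric at (240,330).

```bash
python3 -m inch '[[-1,0,-0.5,3,0],[-1,0,0,0,0]]'; python3 go.py; python3 -m inch '[[-1,0,0,2,0],[-1,0,0,0,0]]'; python3 go.py;python3 -m inch '[[-1,0,0,1.5,0],[-1,0,0,0,0]]'; python3 go.py
python3 - <<'E'
from h import *
from bench import ctrl
W=cloud(ctrl.get_image("wrist"));d=np.hypot(W[...,0]-.533,W[...,1]+.0885);z=W[(d<.03)&(W[...,2]<.03)];print(np.median(z[:,2]),np.polyfit(z[:,0],z[:,2],1))
E
```

```text
time: 17.75
position: [0.5827, -0.0927, 0.0885]
tool_rot: [2.309, 2.126, -0.038]
ft_force: [0.4, -0.6, -1.9]
grip_width: 0.122
t 17.75 p [ 0.5827 -0.0927  0.0885] jaw -4.7 z [-0.016 -0.018] tilt 1.39 F [ 0.4 -0.6 -1.9] grip 10.6 q7 0.13
time: 18.0
position: [0.5827, -0.0927, 0.0864]
tool_rot: [2.309, 2.126, -0.038]
ft_force: [-0.7, -0.7, -1.9]
grip_width: 0.122
t 18.0 p [ 0.5827 -0.0927  0.0864] jaw -4.7 z [-0.016 -0.018] tilt 1.38 F [-0.7 -0.7 -1.9] grip 10.6 q7 0.13
time: 18.25
position: [0.5834, -0.0928, 0.0864]
tool_rot: [2.308, 2.125, -0.036]
ft_force: [0.0, -0.3, -1.4]
grip_width: 0.123
t 18.25 p [ 0.5834 -0.0928  0.0864] jaw -4.7 z [-0.014 -0.018] tilt 1.32 F [ 0.  -0.3 -1.4] grip 10.7 q7 0.13
0.009738260362658433 [-0.01576659  0.01809483]
```

```bash
python3 -m inch '[[-0.7,0,0,0,0],[-0.4,0,0,0,0],[-0.4,0,0,0,0]]';python3 go.py; python3 -m inch '[[-0.4,0,0,-20,0],[-0.4,0,0,-40,0],[-0.3,0,0,-60,0],[-0.3,0,0,-40,0],[-0.3,0,0,0,0]]'; python3 go.py .504 -.383 .23 -91
python3 - <<'E'
from h import *
from bench import ctrl
W=cloud(ctrl.get_image("wrist"));d=np.hypot(W[...,0]-.533,W[...,1]+.0885);z=W[(d<.03)&(W[...,2]<.03)];print(np.median(z[:,2]),np.polyfit(z[:,0],z[:,2],1))
E
python3 rims.py .533 -.0885 .0765 .0715
```

```text
time: 18.68
position: [0.5835, -0.0929, 0.0863]
tool_rot: [2.308, 2.125, -0.035]
ft_force: [0.6, 0.2, 0.4]
grip_width: 0.267
t 18.68 p [ 0.5835 -0.0929  0.0863] jaw -4.7 z [-0.014 -0.018] tilt 1.31 F [0.6 0.2 0.4] grip 23.2 q7 0.13
time: 19.3
position: [0.5866, -0.0904, 0.2572]
tool_rot: [2.307, 2.122, -0.03]
ft_force: [0.7, 0.2, -0.2]
grip_width: 0.344
t 19.3 p [ 0.5866 -0.0904  0.2572] jaw -4.8 z [-0.009 -0.019] tilt 1.19 F [ 0.7  0.2 -0.2] grip 29.9 q7 0.08
toolx [ 0.08  1.   -0.02] shift mm [-297.9  -57.6   33.4]
twist 1.505
0.008914494161453027 [1.00078271e-05 8.91322752e-03]
scene 0.0765 250 [ 0.5329 -0.0888] 0.0507
scene 0.0715 267 [ 0.5338 -0.0895] 0.0474
wrist 0.0765 1470 [ 0.5329 -0.0878] 0.0512
wrist 0.0715 1553 [ 0.5327 -0.0897] 0.0449
```

The middle basket is seated: its floor is at 0.0089 (0.009 expected), level, and the rims are concentric. Now the smallest.

```bash
python3 -m inch '[[-0.1,-50,-10,0,0],[-0.1,-60,-12,0,0],[-0.1,-60,-12,0,0],[-0.1,-60,-12,0,0],[-0.1,-50,-10,0,0]]'; python3 -m inch '[[-0.1,0,0,0,0.185],[-0.1,0,0,0,0.185],[-0.1,0,0,0,0.185],[-0.1,0,0,0,0.185],[-0.1,0,0,0,0.185]]';python3 -m inch '[[-0.1,0,0,0,0.185],[-0.1,0,0,0,0.185],[-0.1,0,0,0,0.185],[-0.1,0,0,0,0]]'; python3 go.py .503 -.386 .2 -91; python3 wl.py w5 .503 -.386 .035 .08 .12
```

```text
time: 20.08
position: [0.5029, -0.3631, 0.2486]
tool_rot: [-2.288, -2.134, 0.049]
ft_force: [0.8, 1.1, 0.2]
grip_width: 0.451
time: 20.7
position: [0.4934, -0.368, 0.2391]
tool_rot: [-3.012, -0.865, 0.077]
ft_force: [-0.8, 0.8, 0.6]
grip_width: 0.445
time: 21.2
position: [0.4899, -0.3655, 0.2318]
tool_rot: [3.138, -0.002, -0.096]
ft_force: [0.5, -0.7, -0.1]
grip_width: 0.451
t 21.2 p [ 0.4899 -0.3655  0.2318] jaw -90.1 z [-0.061 -0.002] tilt 3.5 F [ 0.5 -0.7 -0.1] grip 39.2 q7 -0.79
toolx [ 1.   -0.   -0.06] shift mm [15.1 20.4 30.9]
twist 0.016
520 [ 0.5046 -0.3873  0.1054]
((502.1396179199219, -387.8909606933594), (11.154590606689453, 25.737083435058594), 85.98375701904297)
```

```bash
python3 -m inch '[[-0.1,16,21,30,0],[-0.1,0,0,0,0.016],[-0.1,0,0,50,0]]'; python3 go.py .5035 -.386 .082 -91
```

```text
time: 21.62
position: [0.5033, -0.388, 0.1529]
tool_rot: [3.136, -0.013, -0.087]
ft_force: [-0.6, -0.3, -0.5]
grip_width: 0.45
t 21.62 p [ 0.5033 -0.388   0.1529] jaw -90.5 z [-0.055 -0.004] tilt 3.18 F [-0.6 -0.3 -0.5] grip 39.2 q7 -0.74
toolx [ 1.   -0.01 -0.06] shift mm [ 4.1 -2.3 70.8]
twist 0.009
```

```bash
python3 -m inch '[[-0.1,2,-1,40,0],[-0.1,1,0,30,0],[-0.1,0,0,0,0]]'; python3 go.py .5035 -.386 .079 -91
```

```text
time: 22.0
position: [0.5004, -0.3842, 0.0801]
tool_rot: [-3.14, 0.005, 0.093]
ft_force: [0.3, 1.0, 1.2]
grip_width: 0.449
t 22.0 p [ 0.5004 -0.3842  0.0801] jaw -90.2 z [-0.059  0.   ] tilt 3.38 F [0.3 1.  1.2] grip 39.1 q7 -0.7
toolx [ 1.   -0.   -0.06] shift mm [3.2 1.8 0.9]
twist 0.014
```

```bash
python3 -m inch '[[-0.1,3,2,0,0.014],[-1,0,0,0,0],[-1,0,0,0,0],[-1,0,0,0,0],[-1,0,0,0,0]]' 35; python3 go.py;  python3 -m inch '[[-1,0,0,0,0],[-1,0,0,-15,0],[-1,0,0,-30,0],[-1,0,0,-60,0],[-1,0,0,-60,0]]'; python3 -m inch '[[-1,0,0,-30,0],[-1,0,0,0,0]]'; python3 go.py .533 -.200 .27 -91
```

```text
time: 22.62
position: [0.5064, -0.3881, 0.0862]
tool_rot: [3.137, -0.026, -0.08]
ft_force: [-0.2, 0.4, -0.4]
grip_width: 0.127
t 22.62 p [ 0.5064 -0.3881  0.0862] jaw -90.9 z [-0.051 -0.003] tilt 2.95 F [-0.2  0.4 -0.4] grip 11.0 q7 -0.72
time: 23.25
position: [0.5126, -0.3854, 0.252]
tool_rot: [-3.139, 0.028, 0.095]
ft_force: [0.9, -0.2, -0.9]
grip_width: 0.121
time: 23.5
position: [0.5158, -0.3876, 0.2902]
tool_rot: [3.135, -0.028, -0.081]
ft_force: [0.2, 0.2, -2.4]
grip_width: 0.127
t 23.5 p [ 0.5158 -0.3876  0.2902] jaw -91.0 z [-0.052 -0.004] tilt 2.98 F [ 0.2  0.2 -2.4] grip 11.1 q7 -0.79
toolx [ 1.   -0.02 -0.05] shift mm [  14.8 -188.    18.4]
twist -0.0
```

```bash
python3 -m inch '[[-1,4,-40,-3,0],[-1,4,-50,-3,0],[-1,4,-55,-3,0],[-1,4,-55,-3,0],[-1,3,-40,-3,0]]'; python3 -m inch '[[-1,2,-15,-3,0],[-1,0,0,0,0]]'; python3 go.py .5337 -.1278 .27 -91
python3 - <<'E'
from h import *
from bench import ctrl
for n in("scene","wrist"):
    W=cloud(ctrl.get_image(n));d=np.hypot(W[...,0]-.533,W[...,1]+.0885)
    m=(d<.065)&(W[...,2]>.20)&(W[...,2]<.256);z=W[m][:,2]
    print(n,np.histogram(z,np.arange(.2,.26,.004))[0])
E
```

```text
time: 24.12
position: [0.5361, -0.1451, 0.2967]
tool_rot: [3.134, -0.044, -0.096]
ft_force: [1.1, -0.9, -1.3]
grip_width: 0.123
time: 24.38
position: [0.5384, -0.1265, 0.2977]
tool_rot: [3.135, -0.035, -0.101]
ft_force: [1.3, -0.9, -0.9]
grip_width: 0.123
t 24.38 p [ 0.5384 -0.1265  0.2977] jaw -91.3 z [-0.064 -0.004] tilt 3.7 F [ 1.3 -0.9 -0.9] grip 10.7 q7 -1.32
toolx [ 1.   -0.02 -0.06] shift mm [-2.9  1.3 27.9]
twist -0.004
scene [  0   0   9 150  86  60  64  77  66  76  81  70  73  80]
wrist [   0    0    9 3264  406  331  437  426  362  390  377  333  309  318]
```

```bash
python3 -m inch '[[-1,0,1,50,0],[-1,0,0,22,0],[-1,0,0,0,0]]'; python3 go.py .5337 -.1278 .226 -91
python3 - <<'E'
from h import *
from bench import ctrl
zr=ctrl.get_state()["position"][2]-.030
for n in("scene","wrist"):
    W=cloud(ctrl.get_image(n));d=np.hypot(W[...,0]-.533,W[...,1]+.0885)
    for z in(zr-.006,zr-.002,.0762):
        m=(d<.065)&(abs(W[...,2]-z)<.004)
        if m.sum()>9:
            c,r=circ(W[m][:,:2]);print(n,round(z,4),m.sum(),c.round(4),r.round(4))
E
```

```text
time: 24.85
position: [0.5319, -0.1384, 0.2245]
tool_rot: [3.13, -0.059, -0.099]
ft_force: [-0.4, 0.4, -0.8]
grip_width: 0.121
t 24.85 p [ 0.5319 -0.1384  0.2245] jaw -92.1 z [-0.063 -0.008] tilt 3.67 F [-0.4  0.4 -0.8] grip 10.6 q7 -1.3
toolx [ 1.   -0.04 -0.06] shift mm [  1.3 -10.6  -1.7]
twist -0.02
scene 0.1885 107 [ 0.5295 -0.1007] 0.0322
scene 0.1925 150 [ 0.5292 -0.1005] 0.0323
scene 0.0762 231 [ 0.5335 -0.0883] 0.0506
wrist 0.1885 581 [ 0.5306 -0.1018] 0.0322
wrist 0.1925 1126 [ 0.5305 -0.1013] 0.0322
wrist 0.0762 1168 [ 0.5334 -0.0888] 0.0509
```

```bash
python3 -m inch '[[-1,4,-12,0,-0.02],[-1,0,0,20,0],[-1,0,0,0,0]]'; python3 go.py .5355 -.1262 .17 -91;  python3 -m inch '[[-1,3,0,30,0],[-1,0,0,0,0]]'; python3 go.py .5355 -.1262 .0945 -91
```

```text
time: 25.32
position: [0.5395, -0.1256, 0.2091]
tool_rot: [3.132, -0.023, -0.085]
ft_force: [-0.7, 0.4, -0.1]
grip_width: 0.127
t 25.32 p [ 0.5395 -0.1256  0.2091] jaw -90.8 z [-0.054 -0.008] tilt 3.14 F [-0.7  0.4 -0.1] grip 11.0 q7 -1.3
toolx [ 1.   -0.01 -0.05] shift mm [-1.9  0.4 39.2]
twist 0.003
time: 25.58
position: [0.5433, -0.1247, 0.1813]
tool_rot: [3.133, -0.019, -0.078]
ft_force: [0.4, 0.0, -1.0]
grip_width: 0.12
t 25.57 p [ 0.5433 -0.1247  0.1813] jaw -90.7 z [-0.05  -0.008] tilt 2.9 F [ 0.4  0.  -1. ] grip 10.4 q7 -1.28
toolx [ 1.   -0.01 -0.05] shift mm [-3.4  0.9 87. ]
twist 0.006
```

```bash
python3 -m inch '[[-1,-7,1,0,0],[-1,0,0,0,0]]'; python3 go.py .5355 -.1262 .17 -91
python3 - <<'E'
from h import *
from bench import ctrl
zr=ctrl.get_state()["position"][2]-.030
for n in("scene","wrist"):
    W=cloud(ctrl.get_image(n));d=np.hypot(W[...,0]-.533,W[...,1]+.0885)
    for z in(zr-.002,.0762):
        m=(d<.065)&(abs(W[...,2]-z)<.004)
        if m.sum()>9:
            c,r=circ(W[m][:,:2]);print(n,round(z,4),m.sum(),c.round(4),r.round(4))
    f=W[(d<.025)&(W[...,2]<.12)];print("floor",len(f),np.median(f[:,2]).round(4),f.mean(0).round(3))
E
```

```text
time: 25.82
position: [0.5375, -0.126, 0.1848]
tool_rot: [3.132, -0.018, -0.072]
ft_force: [0.7, -0.1, -0.6]
grip_width: 0.12
t 25.82 p [ 0.5375 -0.126   0.1848] jaw -90.7 z [-0.046 -0.008] tilt 2.67 F [ 0.7 -0.1 -0.6] grip 10.4 q7 -1.29
toolx [ 1.   -0.01 -0.05] shift mm [-1.4  0.1 14.9]
twist 0.006
scene 0.1528 124 [ 0.5339 -0.0883] 0.0326
scene 0.0762 215 [ 0.5331 -0.0884] 0.0511
floor 155 0.0996 [ 0.521 -0.09   0.066]
wrist 0.1528 1326 [ 0.5356 -0.0883] 0.0322
wrist 0.0762 1431 [ 0.534  -0.0887] 0.0507
floor 2862 0.1014 [ 0.531 -0.088  0.088]
```

Centred to about 1 mm in both views. Lower.

```bash
python3 -m inch '[[-1,-1,0,25,0],[-1,0,0,0,0]]'; python3 go.py .5363 -.1263 .0952 -91; python3 -m inch '[[-1,-1,0,15,0],[-1,0,0,0,0]]'; python3 go.py .5363 -.1263 .0952 -91
```

```text
time: 26.18
position: [0.5369, -0.1258, 0.1608]
tool_rot: [3.133, -0.017, -0.067]
ft_force: [-0.3, -0.4, -0.2]
grip_width: 0.124
t 26.18 p [ 0.5369 -0.1258  0.1608] jaw -90.6 z [-0.043 -0.008] tilt 2.48 F [-0.3 -0.4 -0.2] grip 10.8 q7 -1.27
toolx [ 1.   -0.01 -0.04] shift mm [ 2.2 -0.1 65.5]
twist 0.007
time: 26.42
position: [0.5361, -0.126, 0.1463]
tool_rot: [3.133, -0.017, -0.064]
ft_force: [-0.6, 1.0, -1.6]
grip_width: 0.125
t 26.43 p [ 0.5361 -0.126   0.1463] jaw -90.6 z [-0.041 -0.008] tilt 2.37 F [-0.6  1.  -1.6] grip 10.8 q7 -1.27
toolx [ 1.   -0.01 -0.04] shift mm [ 2.3 -0.1 51.1]
twist 0.007
```

```bash
python3 -m inch '[[-1,0,0,15,0],[-1,0,0,0,0]]'; python3 go.py .5363 -.1263 .0952 -91; python3 -m inch '[[-1,0,0,15,0],[-1,0,0,0,0]]'; python3 go.py .5363 -.1263 .0952 -91
```

```text
time: 26.68
position: [0.5358, -0.1262, 0.1308]
tool_rot: [3.133, -0.017, -0.063]
ft_force: [-0.7, -0.0, -1.8]
grip_width: 0.123
t 26.68 p [ 0.5358 -0.1262  0.1308] jaw -90.6 z [-0.04  -0.008] tilt 2.33 F [-0.7 -0.  -1.8] grip 10.7 q7 -1.26
toolx [ 1.   -0.01 -0.04] shift mm [ 1.9 -0.2 35.5]
twist 0.007
time: 26.92
position: [0.5351, -0.1263, 0.1147]
tool_rot: [3.133, -0.017, -0.063]
ft_force: [-0.0, 0.0, -1.5]
grip_width: 0.128
t 26.93 p [ 0.5351 -0.1263  0.1147] jaw -90.6 z [-0.04  -0.008] tilt 2.34 F [-0.   0.  -1.5] grip 11.1 q7 -1.25
toolx [ 1.   -0.01 -0.04] shift mm [ 1.9 -0.2 19.4]
twist 0.007
```

```bash
python3 -m inch '[[-1,1.5,0,13,0],[-1,0,0,0,0],[-1,0,0,3,0],[-1,0,0,0,0]]'; python3 go.py .5363 -.1263 .0952 -91; python3 -m inch '[[-1,0,0,2,0],[-1,0,0,0,0]]'; python3 go.py .5363 -.1263 .0952 -91
python3 - <<'E'
from h import *
from bench import ctrl
W=cloud(ctrl.get_image("wrist"));d=np.hypot(W[...,0]-.534,W[...,1]+.0885);f=W[(d<.02)&(W[...,2]<.05)]
print(np.median(f[:,2]))
E
```

```text
time: 27.42
position: [0.5364, -0.1266, 0.0977]
tool_rot: [3.133, -0.017, -0.062]
ft_force: [-0.6, 0.8, -0.8]
grip_width: 0.123
t 27.43 p [ 0.5364 -0.1266  0.0977] jaw -90.6 z [-0.04  -0.008] tilt 2.32 F [-0.6  0.8 -0.8] grip 10.7 q7 -1.23
toolx [ 1.   -0.01 -0.04] shift mm [ 0.  -0.3  2.5]
twist 0.007
time: 27.68
position: [0.5368, -0.1267, 0.096]
tool_rot: [3.133, -0.017, -0.06]
ft_force: [-0.0, 0.0, -1.0]
grip_width: 0.123
t 27.68 p [ 0.5368 -0.1267  0.096 ] jaw -90.6 z [-0.039 -0.008] tilt 2.26 F [-0.  0. -1.] grip 10.7 q7 -1.23
toolx [ 1.   -0.01 -0.04] shift mm [-0.4 -0.4  0.9]
twist 0.007
0.01253956500820664
```

```bash
python3 -m inch '[[-1,0,0,1.5,0],[-1,0,0,0,0]]'; python3 go.py; python3 -m inch '[[-0.7,0,0,0,0],[-0.5,0,0,0,0],[-0.5,0,0,0,0]]';python3 go.py; python3 -m inch '[[-0.5,0,0,-20,0],[-0.5,0,0,-40,0],[-0.3,0,0,-60,0],[-0.3,0,0,-60,0]]'; python3 -m inch '[[0,0,60,-10,0],[0,0,60,-10,0],[0,0,60,0,0],[0,0,60,0,0],[0,0,60,0,0]]'; python3 go.py
python3 - <<'E'
from h import *
from bench import ctrl
ims=[]
for n,c in(("top",(150,270,300,420)),("scene",(150,270,210,330))):
    I=ctrl.get_image(n);W=cloud(I);d=np.hypot(W[...,0]-.534,W[...,1]+.0885)
    ims.append(cv2.resize(I["color"][c[0]:c[1],c[2]:c[3],::-1],(400,400),interpolation=2))
    f=W[(d<.022)&(W[...,2]<.05)];A=np.c_[f[:,:2]-f[:,:2].mean(0),np.ones(len(f))];print(n,"floor",np.median(f[:,2]).round(4),np.linalg.lstsq(A,f[:,2],rcond=None)[0].round(4))
    for r0,zz in((.0525,.075),(.0425,.070),(.0325,.065)):
        m=(abs(d-r0)<.006)&(abs(W[...,2]-zz)<.006);p=W[m]
        if len(p)>9:print(r0,len(p),*circ(p[:,:2]),np.percentile(p[:,2],90).round(4))
cv2.imwrite("pics/fin.png",np.hstack(ims))
a=np.load("top0.npz")
W=cloud(ctrl.get_image("top"));W0=cloud(a)
for n,(u,v) in {"spray":(245,152),"spool":(386,153),"screw":(330,140)}.items():print(n,W0[v,u].round(3),W[v,u].round(3))
E
```

```text
time: 27.98
position: [0.5372, -0.1269, 0.0956]
tool_rot: [3.133, -0.017, -0.059]
ft_force: [-1.3, 0.8, -0.0]
grip_width: 0.123
t 27.98 p [ 0.5372 -0.1269  0.0956] jaw -90.6 z [-0.037 -0.008] tilt 2.19 F [-1.3  0.8 -0. ] grip 10.7 q7 -1.23
time: 28.35
position: [0.5373, -0.1268, 0.0954]
tool_rot: [3.133, -0.017, -0.058]
ft_force: [-0.1, 0.3, -0.3]
grip_width: 0.235
t 28.35 p [ 0.5373 -0.1268  0.0954] jaw -90.6 z [-0.037 -0.008] tilt 2.18 F [-0.1  0.3 -0.3] grip 20.5 q7 -1.23
time: 28.85
position: [0.5417, -0.125, 0.2796]
tool_rot: [3.132, -0.019, -0.069]
ft_force: [1.2, -0.1, 0.1]
grip_width: 0.335
time: 29.48
position: [0.5493, -0.4255, 0.3179]
tool_rot: [3.131, 0.012, -0.035]
ft_force: [0.4, 0.5, 1.0]
grip_width: 0.499
t 29.48 p [ 0.5493 -0.4255  0.3179] jaw -89.6 z [-0.022 -0.01 ] tilt 1.41 F [0.4 0.5 1. ] grip 43.4 q7 -0.71
top floor 0.0127 [0.0162 0.0013 0.0126]
0.0525 154 [ 0.5315561  -0.08519157] 0.05190780608311081 0.0794
0.0425 146 [ 0.53299208 -0.0872154 ] 0.04255108663864007 0.0741
0.0325 125 [ 0.53334449 -0.08587266] 0.03303697152059993 0.0697
scene floor 0.0114 [ 0.1046 -0.043   0.0119]
0.0525 312 [ 0.53274309 -0.08853043] 0.05227372693677627 0.0781
0.0425 201 [ 0.53443759 -0.08963521] 0.042488614823083234 0.0734
0.0325 145 [ 0.53445881 -0.08907655] 0.03253350838675091 0.0683
spray [0.695 0.205 0.199] [0.695 0.205 0.202]
spool [ 0.724 -0.175  0.039] [ 0.723 -0.175  0.041]
screw [ 0.768 -0.014  0.027] [ 0.768 -0.014  0.027]
```

View pics/fin.png

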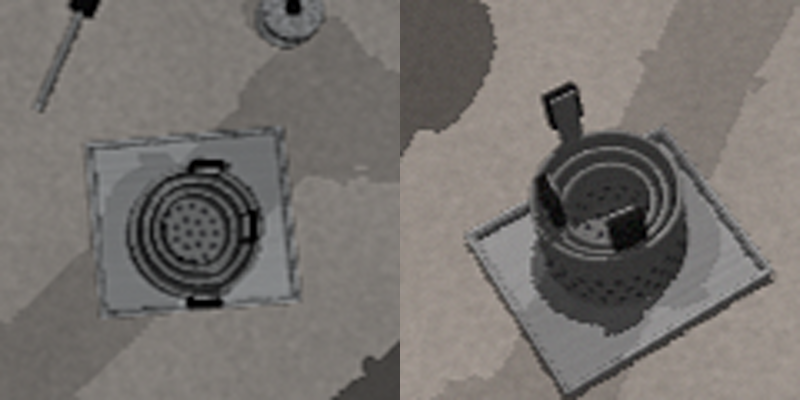

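The picture shows the three concentric rims in the tray at (195,230), with the handles at (207,166), (247,227) and (205,300), clear of each other. The rims step down about 5 mm each and the small floor is at 0.012, both as they should be nested. The spray, spool and screwdriver have not moved. Handing in.

```bash
python3 -c "
from bench import ctrl
print(ctrl.close_job(),ctrl.get_state()['time'])"
```

```text
the job is handed in; nothing more can be done
the job is handed in; nothing more can be done
```

The three baskets are nested in the drip tray, released, with the gripper clear, and I handed the job in at about 30 s on the robot's clock. `close_job` gives no verdict.

**Last checks**
- **Rims:** they are concentric within about 2 mm in both cameras and step down about 5 mm each, as they should when fully down.
- **Floors:** the small basket's floor measures 0.0114–0.0127 m (0.012 expected), and the middle basket's floor was 0.0089 m (0.009 expected) before the small one went in.
- **Position in the tray:** the largest basket is about 12 mm from the tray's centre, against the 50 mm allowed.
- **Other objects:** the spray bottle, spool and screwdriver read the same positions as at the start.

**What went wrong or disagreed**
- **Bump on the way in:** the first approach with the middle basket nudged the largest about 15 mm inside the tray. The middle one probably brushed its handle because the arm sags as it travels. It then met the rim and slid about 10 mm in the grip. I lifted it, measured again and placed it cleanly.
- **Floor tilt:** the scene camera's tilt fit on the small basket's floor gave a slope of about 0.1, while the top camera gave 0.016. I put the scene value down to the handles hiding most of that floor, because the rim heights look level; I did not check it further.

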